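# Find the open index hole by feel and seat the locating pin

### The job

Take the red-headed locating pin out of its wooden block, rest its tip lightly on the steel plate sunk in the blue index fixture and slide it round the plate's circle of holes until it drops into the one hole that is open; the others are plugged flush and nothing marks which is which. Press the pin fully home in that hole, upright, and let go; never press hard on the fixture, and leave the bottle, the tub and the tape measure alone.

Things in the scene. Friction and masses are not known exactly. Their poses are not given: they have to be found in the camera images.
- locating_pin: Loose locating pin, 100 mm long, about 0.12 kg, upright in the wooden block at first. Steel shank of 14 mm diameter, its lowest 6 mm tapering to a flat nose 7 mm wide; steel collar 21 mm wide, 62 to 66 mm above the tip; red square head 22 x 22 mm, 66 to 100 mm above the tip. Origin at the tip, z up towards the head, x and y square to the head's sides.
- pin_tip (a point): The flat end of the pin's nose (the same point as the pin's origin).
- pin_grip (a point): Centre of the pin's red square head, 83 mm above the tip.
- pin_block: Fixed wooden block 75 x 75 x 36 mm that holds the pin at the start in a 16 mm hole, 22 mm deep, at its centre. Origin at the centre of its underside; z up.
- index_fixture: Fixed blue index fixture: square base 150 x 150 x 12 mm, on it a round housing of 139 mm diameter whose flat rim stands 45 mm above the bench. Sunk in the housing, 3 mm below the rim, lies a round steel plate, 93 mm across as seen. The plate is locked in the housing at an angle that is not known or reported. Origin at the centre of the underside; z up.
- plate_centre (a point): Centre of the steel plate's top face, 42 mm above the bench. Round it, on a circle of 28 mm radius, lie six black spots 60 degrees apart, at any angle: five flush plugs and the open blind hole (16 mm diameter, 1 mm chamfer, 25 mm deep, floor 17 mm above the bench). Press on the fixture with less than 30 N.
- red_bottle: Bystander: small red bottle with a black pointed cap, 30 mm wide, 100 mm tall, loose; origin at the centre of its underside.
- tub: Bystander: white tub with a red lid, 70 mm wide, 64 mm tall, loose; origin at the centre of its underside.
- tape: Bystander: yellow and black tape measure, 37 x 82 x 64 mm, loose; origin at the centre of its underside.
There are look-alikes about, which are no part of the job. Leave any pink look-alike of the pin_block alone. What is shaped like the locating_pin but orange is not meant.

How it is judged:
By the outcome, as a careful person would: the job done as asked, in the order asked, and still so for the second after the job is handed in, with the robot touching nothing.
It also fails if it takes over 72 s, if anything falls off the work surface, if the arm or the gripper's body presses on something with over 40 N, if the wrist force passes 120 N, or if a joint passes its speed limit or range.

### The arm

A 7-joint arm with a two-finger parallel gripper is mounted at the origin on a cart in front of the work surface, level with it; the furniture and walls round the work are solid. World frame = base frame: x ahead of the robot, y to its left, z up, the work surface at z = 0. Lengths are in m, angles in rad, forces in N, time in s.
With the tool pointing down it reaches from about 0.425 to 0.875 m from the base axis. Payload 8.4 kg.
Tool frame: the origin (TCP) lies at the very end of the fingers, on their centre line; the grasp point (between the pads) lies 19 mm behind it; z points along the fingers, y is the direction in which the jaws open and shut (so a half turn about z gives the same grasp; the last joint's range is limited). The gripper opens to 87 mm and grips with 3 to 60 N. Pads are 19 mm wide; open, the fingers measure 117 mm over their backs; the gripper's body (75 mm by 190 mm) begins 51 mm behind the grasp point.
Start: joints at [-1.376, 0.333, 0.04, 1.465, -0.013, 1.343, -0.059], TCP at [0.188, 0.622, 0.223] pointing down, gripper open.
Joint ranges: [-2.58, 2.58], [-0.38, 2.09], [-1.3, 1.39], [0.25, 2.4], [-1.5, 4.64], [0.08, 2.09], [-2.65, 2.65]. Speed limits (rad/s): [2.22, 2.22, 2.79, 2.79, 3.14, 3.14, 3.14].

### API

Orientations are given as a unit quaternion [x, y, z, w].
In Python, from station import robot gives the robot as it stands. The module is installed in compiled form; this text tells all that it offers.
- The arm moves only by the tool carry_out, never from a script. Its arguments are lists of equal length, an entry for each row: "linear": the shift along the world's x, y, z in units of 50 mm (1.0 is 50 mm), a list of three; "turn": the turn about the world's z in rad. A call has 1 to 20 rows; each row is the pose to reach, as a shift and turn from the pose measured when the call began; what a row does not reach only later rows make up. A row lasts 1/10 s, in which the tool goes at most 50 mm and 8.59 degrees, less where a joint would pass 70% of its speed; a pose out of reach is approached as far as the arm can. A call with a gripper value outside its range is refused whole. "grip" is the finger opening in mm, from 0 to 87, set as the call begins (left out, the last holds). The fingers move at their own pace and stop on an object; "force" is the grip in N (left out, the last holds). Time passes only in rows, so rows that repeat a pose let the fingers close. It gives the time, the measured TCP pose, the force and the opening at its end, in the units of the state.
- robot.get_obs(): the state, without advancing time (a new reading comes with each control period).
- robot.snapshot(name): name is "side" or "top" or "wrist"; returns a dict with "pixels" (400x640x3 uint8, blue, green, red), "K" (3x3 intrinsics, pixels), "R" (3x3) and "t" (3): a world point X has camera coordinates R X + t. Camera axes: x right, y down, z forward; pixel columns grow to the right and rows downward; lengths in m; the calibration is good to about 2 mm. The wrist camera is an equidistant fisheye: a pixel r from the principal point sees the ray r / f radians off the axis. A picture is of the moment at which its call begins. There is no depth.
- robot.close_job(): hands the job in, once; it reports no verdict.
Trained networks look in a picture, given as the dict that the camera call returned (one of the last four; its "shot" number tells which), for a name from the list of things; names that differ only in an ending like _2 or _b are one class to them, and where a whole thing is asked for, a point or a joint stands for the part that bears it (a point fixed in the world has none). Each returns a list of dicts, best first, with "conf" (0 to 1); they miss things now and then, are a little off and sometimes report something else, mostly with a low value. They report only what shows in the picture. A call takes as long as a camera call. They do not tell look-alikes from the thing itself.
- robot.find_in(picture, query): "position" ([x, y, z] in m, in the coordinates of the camera as it stood for that picture, good to about 4 mm: the middle of the surface that is visible of it).
- robot.regions_of(picture, query): "pixels" (400x640 bool, what is visible of it).
The state is a dict: "t": time; "joint_pos": joint angles; "joint_velocities": joint speeds; "joint_torque": joint torques, N m; "eef_pos": TCP position; "tool_rot": TCP orientation; "contact_force": force on the tool from outside, world axes, zero at the start; "moment": the same for the moment, N m; "finger_gap": finger opening in m.
Only numpy, scipy, OpenCV 4.12 (cv2) and the standard library are available. Lean on these libraries where they do the work, as an engineer would, in place of code of your own. Each camera call takes 0.05 s, during which the arm holds its last target. There are 200 camera calls.

## Working session

There is one attempt and no reset: what is moved stays moved. The work goes in short steps, Python scripts to look and compute and a tool call to move; the robot and the scene stay as the last step left them, time stands still between calls to the robot, and variables do not carry over. Pictures are saved under pics/ and viewed, about 8 in all and at most 12, crops included, and the job is handed in when it is done.

Besides the shell and the picture viewer there is one more tool, called after "Emit:" as name([rows], argument=value, ...), one row to a line, values as JSON. carry_out: Moves the arm, as the interface text tells. Its arguments: {"type":"object","properties":{"linear":{"type":"array"},"turn":{"type":"array"},"grip":{"type":"number"},"force":{"type":"number"}},"required":["linear","turn"]}

```bash
mkdir -p pics; cat > h.py <<'E'
from station import robot
import numpy as np, cv2
def w(p,c): return np.array(p['R']).T@(np.array(c)-np.array(p['t']))
def find(p,q,n=3): return [(round(d['conf'],2),w(p,d['position']).round(4).tolist()) for d in robot.find_in(p,q)[:n]]
def unproj(p,uv,z):
    K=np.array(p['K']);R=np.array(p['R']);t=np.array(p['t'])
    r=R.T@np.linalg.solve(K,[uv[0],uv[1],1]);c=-R.T@t
    return c+r*(z-c[2])/r[2]
E
python3 - <<'E'
from h import *
o=robot.get_obs();print({k:np.round(v,3).tolist() for k,v in o.items()})
for n in ['top','side']:
    p=robot.snapshot(n);cv2.imwrite(f'pics/{n}0.png',p['pixels'])
    print(n,np.round(p['K'],1).tolist(),np.round(-np.array(p['R']).T@p['t'],3))
    for q in ['locating_pin','pin_grip','pin_block','index_fixture','red_bottle','tub','tape']: print(q,find(p,q))
E
```

```text
{'t': 0.0, 'joint_pos': [-1.376, 0.334, 0.04, 1.466, -0.013, 1.343, -0.059], 'joint_velocities': [0.0, 0.001, -0.001, -0.0, 0.002, 0.001, -0.001], 'joint_torque': [-0.0, -65.635, 1.335, -40.382, -0.06, 0.045, 0.0], 'eef_pos': [0.188, 0.622, 0.222], 'tool_rot': [0.146, 0.989, -0.001, -0.0], 'contact_force': [0.516, 1.125, 0.271], 'moment': [-0.014, 0.036, 0.033], 'finger_gap': 0.087}
top [[491.4, 0.0, 335.4], [0.0, 491.4, 188.8], [0.0, 0.0, 1.0]] [0.384 0.039 1.409]
locating_pin [(0.64, [0.5727, 0.2109, 0.1178]), (0.61, [0.6162, 0.2979, 0.096])]
pin_grip [(0.51, [0.5736, 0.207, 0.1111]), (0.41, [0.6124, 0.2994, 0.1035]), (0.22, [0.5256, -0.1795, 0.0458])]
pin_block [(0.88, [0.4449, 0.278, 0.0338]), (0.67, [0.5715, 0.1996, 0.0326])]
index_fixture [(0.96, [0.5228, -0.1765, 0.043])]
red_bottle [(0.46, [0.7464, -0.006, 0.0611])]
tub [(0.69, [0.7798, 0.1183, 0.0672])]
tape [(0.63, [0.7319, -0.1331, 0.0565])]
side [[386.2, 0.0, 319.8], [0.0, 386.2, 198.6], [0.0, 0.0, 1.0]] [0.405 0.725 0.693]
locating_pin [(0.81, [0.5712, 0.2083, 0.0999]), (0.69, [0.6199, 0.3075, 0.0833])]
pin_grip [(0.9, [0.619, 0.3096, 0.0857]), (0.86, [0.5738, 0.212, 0.0998])]
pin_block [(0.89, [0.4484, 0.2852, 0.0391]), (0.86, [0.5697, 0.2237, 0.0381]), (0.6, [0.5756, 0.2147, 0.1024])]
index_fixture [(0.77, [0.5221, -0.1527, 0.0445])]
red_bottle [(0.73, [0.7503, 0.0066, 0.0462])]
tub [(0.91, [0.7807, 0.1322, 0.0633])]
tape [(0.71, [0.7429, -0.1147, 0.0468])]
```

View pics/top0.png

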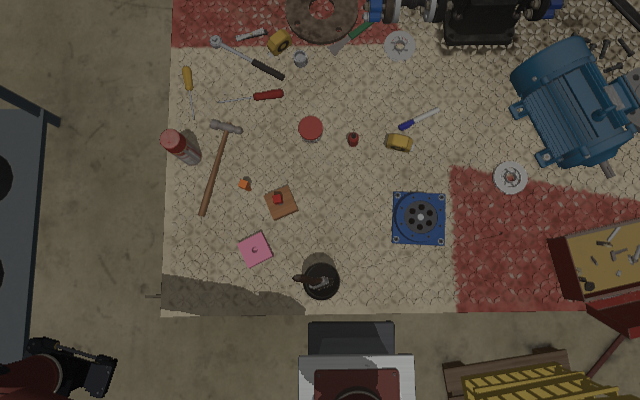

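View pics/side0.png

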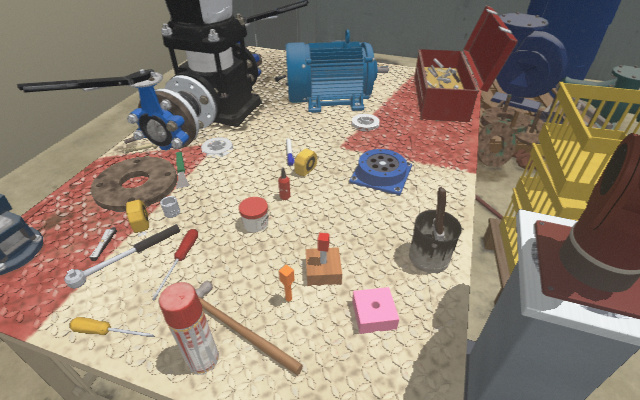

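Emit:
carry_out([
  [0, 0, 1],
  [0, 0, 2],
  [0.6, -0.8, 2.4],
  [1.2, -1.5, 2.4],
  [1.8, -2.2, 2.4],
  [2.4, -2.9, 2.4],
  [3, -3.6, 2.4],
  [3.6, -4.3, 2.4],
  [4.2, -5, 2.4],
  [4.8, -5.7, 2.4],
  [5.4, -6.4, 2.4],
  [6, -7.1, 2.4],
  [6.6, -7.7, 2.2],
  [7.2, -8.2, 2],
  [7.6, -8.3, 1.5],
  [7.6, -8.3, 1],
  [7.6, -8.3, 0.5],
  [7.6, -8.3, 0.5],
  [7.6, -8.3, 0.5],
], turn=[0, 0, 0, 0, 0, 0, 0, 0, 0, 0, 0, 0, 0, 0, 0, 0, 0, 0, 0], grip=50, force=40)

```text
t: 2.7
eef_pos: [0.5682, 0.2072, 0.2482]
tool_rot: [0.146, 0.989, -0.0, -0.0]
contact_force: [-0.3, 0.8, 0.8]
finger_gap: 0.0499
```

```bash
python3 - <<'E'
from h import *
o=robot.get_obs();print(np.round(o['eef_pos'],4),np.round(o['tool_rot'],3),np.round(o['joint_pos'],2))
p=robot.snapshot('wrist');cv2.imwrite('pics/w1.png',p['pixels']);print(np.round(p['K'],1).tolist(),np.round(-np.array(p['R']).T@p['t'],3),np.round(p['R'],2).tolist())
for q in ['locating_pin','pin_grip','pin_block']: print(q,find(p,q))
p=robot.snapshot('side')
for q in ['locating_pin','pin_grip','pin_block']: print(q,find(p,q))
c=p['pixels'][180:320,260:420];c=cv2.resize(c,None,fx=4,fy=4)
cv2.imwrite('pics/w1.png',np.hstack([cv2.imread('pics/w1.png')]))
np.save('side1.npy',c)
E
```

```text
[0.5682 0.2072 0.2482] [ 0.146  0.989 -0.    -0.   ] [-0.78  0.24  0.43  1.56 -0.1   1.37  0.94]
[[309.7, 0.0, 317.6], [0.0, 309.7, 202.8], [0.0, 0.0, 1.0]] [0.501 0.227 0.41 ] [[0.29, 0.96, -0.0], [0.93, -0.28, 0.25], [0.24, -0.07, -0.97]]
locating_pin [(0.8, [0.5714, 0.2076, 0.1106]), (0.66, [0.6155, 0.3008, 0.0998])]
pin_grip [(0.85, [0.6164, 0.2959, 0.0968]), (0.73, [0.5743, 0.2065, 0.1091])]
pin_block [(0.65, [0.4433, 0.2772, 0.0379]), (0.57, [0.566, 0.2123, 0.04])]
locating_pin [(0.79, [0.6163, 0.3071, 0.0845]), (0.67, [0.5703, 0.2123, 0.1016])]
pin_grip [(0.69, [0.572, 0.2117, 0.0999]), (0.56, [0.6196, 0.3094, 0.0859])]
pin_block [(0.87, [0.4492, 0.2891, 0.0422]), (0.56, [0.569, 0.2244, 0.0367])]
```

View pics/w1.png

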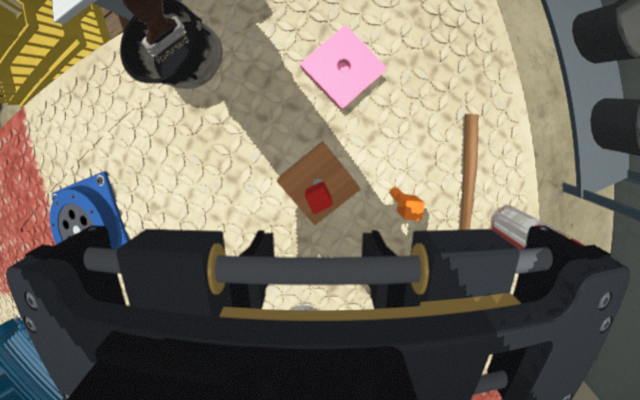

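```bash
cat >> h.py <<'E'
def fish(p,uv,z):
    K=np.array(p['K']);R=np.array(p['R']);t=np.array(p['t'])
    d=np.array([(uv[0]-K[0,2])/K[0,0],(uv[1]-K[1,2])/K[1,1]]);th=np.hypot(*d)
    r=R.T@np.r_[d/max(th,1e-9)*np.sin(th),np.cos(th)];c=-R.T@t
    return c+r*(z-c[2])/r[2]
E
python3 - <<'E'
from h import *
p=robot.snapshot('wrist');im=p['pixels'].astype(int)
c=cv2.resize(p['pixels'][165:235,270:370],None,fx=8,fy=8,interpolation=cv2.INTER_CUBIC);cv2.imwrite('pics/w2.png',c)
m=((im[:,:,2]>90)&(im[:,:,1]<60)&(im[:,:,0]<60)).astype(np.uint8);m[:165]=0;m[235:]=0;m[:,:290]=0;m[:,345:]=0
print(m.sum(), np.percentile(im[m>0][:,2],[5,25,50,75,95]))
for th in (90,130,160):
    mm=((m>0)&(im[:,:,2]>th)).astype(np.uint8)
    y,x=np.nonzero(mm)
    if len(x)<10: continue
    pts=np.array([fish(p,(a,b),0.114)[:2] for a,b in zip(x,y)]).astype(np.float32)*1000
    r=cv2.minAreaRect(pts);print(th,len(x),r,pts.mean(0))
E
```

```text
612 [110. 118. 134. 136. 138.]
90 612 ((570.3869018554688, 206.66839599609375), (27.329700469970703, 23.81685447692871), 7.995822429656982) [570.52734 206.84424]
130 366 ((572.9232788085938, 206.26380920410156), (19.039173126220703, 19.433208465576172), 10.632987976074219) [572.8384 206.0815]
```

View pics/w2.png

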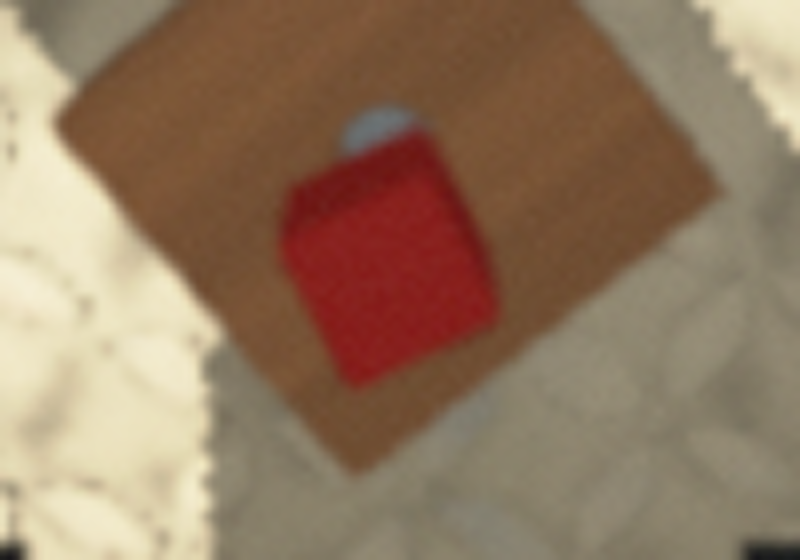

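Emit:
carry_out([
  [0.09, -0.01, 0],
  [0.09, -0.01, 0],
  [0.09, -0.01, -0.3],
  [0.09, -0.01, -0.9],
  [0.09, -0.01, -1.5],
  [0.09, -0.01, -2.1],
  [0.09, -0.01, -2.6],
  [0.09, -0.01, -3.0],
  [0.09, -0.01, -3.32],
  [0.09, -0.01, -3.32],
  [0.09, -0.01, -3.32],
], turn=[0.15, 0.29, 0.43, 0.445, 0.445, 0.445, 0.445, 0.445, 0.445, 0.445, 0.445])

```text
t: 4.25
eef_pos: [0.5731, 0.2068, 0.0825]
tool_rot: [-0.076, 0.997, 0.0, 0.0]
contact_force: [0.5, -0.1, 0.0]
finger_gap: 0.0499
```

```bash
python3 - <<'E'
from h import *
o=robot.get_obs();print(np.round(o['contact_force'],2),np.round(o['moment'],2))
p=robot.snapshot('wrist');s=robot.snapshot('side')
a=cv2.resize(p['pixels'][150:350,220:420],(400,400));b=cv2.resize(s['pixels'][180:300,260:380],(400,400))
cv2.imwrite('pics/w3.png',np.hstack([a,b]))
E
```

```text
[ 0.48 -0.07  0.01] [ 0.06 -0.    0.01]
```

View pics/w3.png

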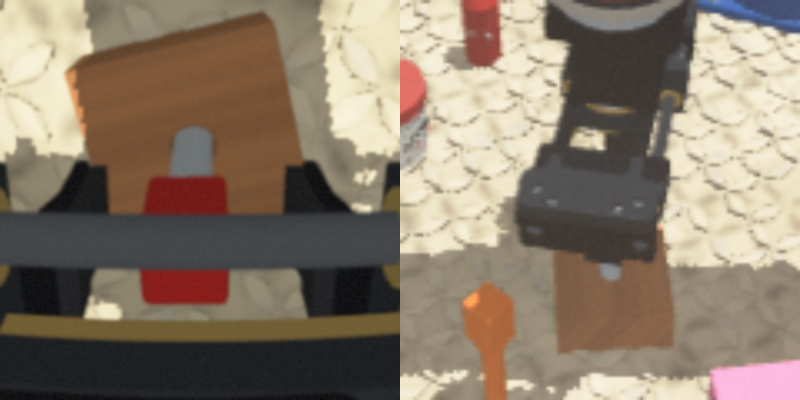

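Emit:
carry_out([
  [0, -0.05, 0],
  [0, -0.05, 0],
], turn=[0, 0])

```text
t: 4.55
eef_pos: [0.5744, 0.2042, 0.0844]
tool_rot: [-0.075, 0.997, 0.001, 0.002]
contact_force: [0.7, -0.3, 0.4]
finger_gap: 0.0497
```

Emit:
carry_out([
  [0, 0, 0],
  [0, 0, 0],
  [0, 0, 0],
  [0, 0, 0],
  [0, 0, 0],
], turn=[0, 0, 0, 0, 0], grip=10, force=40)

```text
t: 5.05
eef_pos: [0.5742, 0.2042, 0.0843]
tool_rot: [-0.075, 0.997, 0.001, 0.002]
contact_force: [-0.1, 0.8, 1.4]
finger_gap: 0.0215
```

Emit:
carry_out([
  [0, 0, 0.1],
  [0, 0, 0.3],
  [0, 0, 0.6],
  [0, 0, 1.0],
  [0, 0, 1.6],
  [0, 0, 2.2],
  [0, 0, 2.8],
  [0, 0, 2.8],
  [0, 0, 2.8],
], turn=[0, 0, 0, 0, 0, 0, 0, 0, 0])

```text
t: 5.95
eef_pos: [0.5746, 0.2043, 0.2258]
tool_rot: [-0.075, 0.997, 0.001, 0.003]
contact_force: [0.2, -0.3, -1.6]
finger_gap: 0.0218
```

```bash
python3 - <<'E'
from h import *
o=robot.get_obs();print(np.round(o['contact_force'],2),np.round(o['moment'],2),np.round(o['eef_pos'],4),np.round(o['tool_rot'],4),o['finger_gap'])
p=robot.snapshot('top')
c=cv2.resize(p['pixels'][185:250,385:450],(400,400),interpolation=cv2.INTER_CUBIC)
cv2.imwrite('pics/t4.png',np.hstack([c]))
np.savez('top.npz',**{k:p[k] for k in('pixels','K','R','t')})
print(find(p,'index_fixture'),find(p,'plate_centre'),find(p,'locating_pin'))
g=cv2.cvtColor(p['pixels'],cv2.COLOR_BGR2GRAY)
big=cv2.resize(g[185:250,385:450],None,fx=8,fy=8,interpolation=cv2.INTER_CUBIC)
for th in (40,50,60,70):
    n,l,st,ce=cv2.connectedComponentsWithStats((big<th).astype(np.uint8))
    for i in range(1,n):
        if 500<st[i,4]<4000:
            uv=(ce[i]+.5)/8-.5+[385,185];print(th,st[i,4],uv.round(1),unproj(p,uv,.042).round(4))
E
```

```text
[ 0.15 -0.26 -1.64] [0.03 0.03 0.02] [0.5746 0.2043 0.2258] [-0.0753  0.9972  0.0013  0.0027] 0.02179787438483014
[(0.86, [0.5236, -0.1787, 0.0436]), (0.49, [0.5702, 0.1777, 0.0333])] [(0.89, [0.527, -0.1796, 0.0393])] [(0.52, [0.7459, -0.0039, 0.0622])]
40 1761 [421.1 206.7] [ 0.5551 -0.1885  0.042 ]
40 1679 [412.  210.7] [ 0.5441 -0.1627  0.042 ]
40 1694 [429.3 212.5] [ 0.5383 -0.2108  0.042 ]
40 1390 [395.7 220.5] [ 0.5172 -0.1162  0.042 ]
40 1683 [411.2 220.7] [ 0.5163 -0.1594  0.042 ]
40 1678 [428.5 222.6] [ 0.5102 -0.2073  0.042 ]
40 1659 [419.4 226.5] [ 0.4997 -0.1815  0.042 ]
50 2165 [421.1 206.7] [ 0.5552 -0.1885  0.042 ]
50 2088 [412.  210.7] [ 0.5442 -0.1628  0.042 ]
50 2068 [429.3 212.5] [ 0.5384 -0.2109  0.042 ]
50 2064 [411.2 220.6] [ 0.5164 -0.1595  0.042 ]
50 2045 [428.5 222.6] [ 0.5102 -0.2073  0.042 ]
50 2015 [419.4 226.5] [ 0.4997 -0.1815  0.042 ]
60 635 [443.3 208.3] [ 0.5496 -0.2504  0.042 ]
60 3814 [433.4 217.8] [ 0.5235 -0.2214  0.042 ]
60 2777 [421.1 206.7] [ 0.5551 -0.1885  0.042 ]
60 2686 [412.1 210.7] [ 0.5443 -0.1629  0.042 ]
60 2585 [429.3 212.5] [ 0.5384 -0.2108  0.042 ]
60 2613 [411.3 220.6] [ 0.5164 -0.1596  0.042 ]
60 2539 [428.5 222.6] [ 0.5102 -0.2073  0.042 ]
60 2486 [419.4 226.5] [ 0.4997 -0.1815  0.042 ]
60 631 [442.2 235.5] [ 0.4737 -0.2436  0.042 ]
60 723 [421.1 233.2] [ 0.4811 -0.1854  0.042 ]
70 633 [441.  196.8] [ 0.5823 -0.2455  0.042 ]
70 536 [395.6 238.6] [ 0.467  -0.1143  0.042 ]
70 562 [440.4 240.8] [ 0.4593 -0.2378  0.042 ]
```

View pics/t4.png

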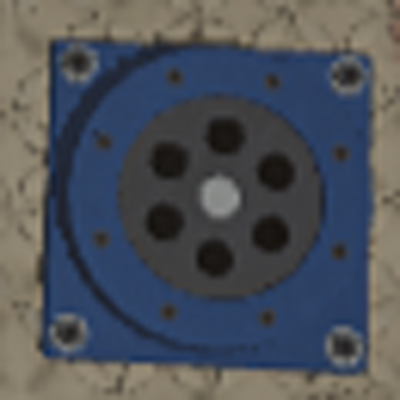

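Emit:
carry_out([
  [0, -0.4, 0],
  [0, -1.0, 0],
  [-0.1, -1.7, 0],
  [-0.2, -2.5, 0],
  [-0.2, -3.3, 0],
  [-0.3, -4.1, 0],
  [-0.3, -4.9, 0],
  [-0.4, -5.7, 0],
  [-0.43, -6.4, 0],
  [-0.43, -7.0, 0],
  [-0.43, -7.4, 0],
  [-0.43, -7.57, -0.2],
  [-0.43, -7.57, -0.6],
  [-0.43, -7.57, -1.1],
  [-0.43, -7.57, -1.5],
  [-0.43, -7.57, -1.72],
  [-0.43, -7.57, -1.72],
  [-0.43, -7.57, -1.72],
], turn=[0, 0, 0, 0, 0, 0, 0, 0, 0, 0, 0, 0, 0, 0, 0, 0, 0, 0])

```text
t: 7.95
eef_pos: [0.5522, -0.1744, 0.1375]
tool_rot: [-0.075, 0.997, 0.0, 0.001]
contact_force: [-0.2, 0.2, -1.0]
finger_gap: 0.0217
```

```bash
python3 - <<'E'
from h import *
o=robot.get_obs();print(np.round(o['contact_force'],2),np.round(o['moment'],2),np.round(o['eef_pos'],4),np.round(o['tool_rot'],4),o['finger_gap'],np.round(o['joint_pos'],2))
p=robot.snapshot('wrist');s=robot.snapshot('side')
a=cv2.resize(p['pixels'][100:300,220:420],(400,400));b=cv2.resize(s['pixels'][110:210,330:430],(400,400))
cv2.imwrite('pics/w5.png',np.hstack([a,b]))
e=np.array(o['eef_pos'])
# project expected points to wrist image (crop coords x2)
def pj(p,X):
    c=np.array(p['R'])@X+p['t'];th=np.arctan2(np.hypot(c[0],c[1]),c[2]);K=p['K'];d=c[:2]/np.hypot(c[0],c[1])*th
    return (np.array([K[0][0]*d[0]+K[0][2],K[1][1]*d[1]+K[1][2]])-[220,100])*2
C=np.array([.5273,-.185,.042])
print('tip exp',pj(p,e-[0,0,.07]),'centre',pj(p,C))
for k in range(6):
    a=np.radians(-7.1+60*k);print(k,pj(p,C+.028*np.array([np.cos(a),np.sin(a),0])).round(1))
E
```

```text
[-0.21  0.18 -1.04] [0.05 0.   0.  ] [ 0.5522 -0.1744  0.1375] [-7.550e-02  9.971e-01  4.000e-04  8.000e-04] 0.02169259716881264 [-0.28  0.28  0.6   1.78 -0.17  1.14  2.1 ]
tip exp [195.14409732 227.53361959] centre [179.05257685 150.1406708 ]
0 [161.8 211.9]
1 [225.  196.4]
2 [243.7 134. ]
3 [197.1  86.2]
4 [132. 103.]
5 [115.4 166.4]
```

View pics/w5.png

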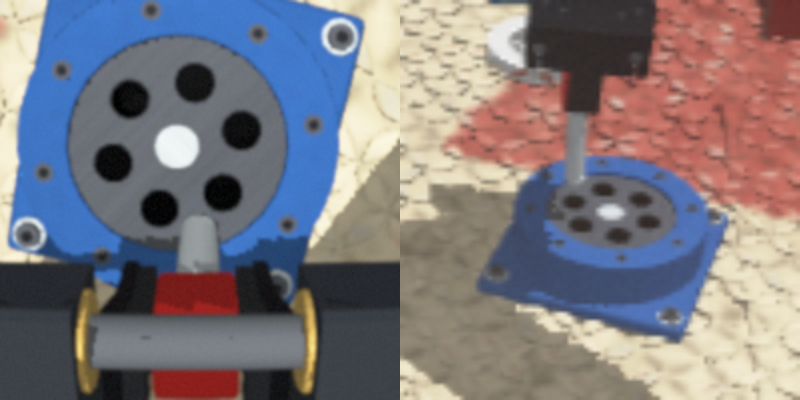

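Emit:
carry_out([
  [0, 0, -0.1],
  [0, 0, -0.25],
  [0, 0, -0.37],
  [0, 0, -0.44],
  [0, 0, -0.47],
  [0, 0, -0.49],
  [0, 0, -0.5],
  [0, 0, -0.51],
  [0, 0, -0.51],
], turn=[0, 0, 0, 0, 0, 0, 0, 0, 0])

```text
t: 8.95
eef_pos: [0.5528, -0.1746, 0.1129]
tool_rot: [-0.075, 0.997, 0.0, 0.002]
contact_force: [0.2, 0.3, -1.6]
finger_gap: 0.0218
```

Emit:
carry_out([
  [0, 0, -0.01],
  [0, 0, -0.02],
  [0, 0, -0.03],
  [0, 0, -0.03],
  [0, 0, -0.03],
], turn=[0, 0, 0, 0, 0])

```text
t: 9.45
eef_pos: [0.5532, -0.1746, 0.1121]
tool_rot: [-0.075, 0.997, 0.0, 0.002]
contact_force: [-0.6, -0.0, 5.8]
finger_gap: 0.0218
```

Emit:
carry_out([
  [-0.025, 0.04, -0.01],
  [-0.055, 0.08, -0.015],
  [-0.086, 0.116, -0.015],
  [-0.12, 0.15, -0.015],
  [-0.155, 0.185, -0.015],
  [-0.19, 0.218, -0.015],
  [-0.19, 0.218, -0.015],
  [-0.19, 0.218, -0.015],
], turn=[0, 0, 0, 0, 0, 0, 0, 0])

```text
t: 10.25
eef_pos: [0.5445, -0.1637, 0.1121]
tool_rot: [-0.076, 0.997, 0.0, 0.003]
contact_force: [1.1, -2.2, 7.0]
finger_gap: 0.0216
```

Emit:
carry_out([
  [-0.05, 0.03, -0.01],
  [-0.1, 0.052, -0.015],
  [-0.15, 0.072, -0.015],
  [-0.2, 0.088, -0.015],
  [-0.25, 0.1, -0.015],
  [-0.3, 0.11, -0.015],
  [-0.35, 0.113, -0.015],
  [-0.4, 0.112, -0.015],
  [-0.45, 0.107, -0.015],
  [-0.5, 0.095, -0.015],
  [-0.55, 0.082, -0.015],
  [-0.585, 0.07, -0.015],
  [-0.585, 0.07, -0.015],
  [-0.585, 0.07, -0.015],
], turn=[0, 0, 0, 0, 0, 0, 0, 0, 0, 0, 0, 0, 0, 0])

```text
t: 11.65
eef_pos: [0.5161, -0.1592, 0.112]
tool_rot: [-0.076, 0.997, 0.001, 0.004]
contact_force: [1.9, 0.8, 7.1]
finger_gap: 0.0216
```

Emit:
carry_out([
  [-0.045, -0.03, -0.01],
  [-0.09, -0.06, -0.015],
  [-0.13, -0.094, -0.015],
  [-0.165, -0.13, -0.015],
  [-0.2, -0.165, -0.015],
  [-0.23, -0.2, -0.015],
  [-0.26, -0.24, -0.015],
  [-0.285, -0.283, -0.015],
  [-0.305, -0.326, -0.015],
  [-0.325, -0.375, -0.015],
  [-0.34, -0.425, -0.015],
  [-0.35, -0.47, -0.015],
  [-0.35, -0.47, -0.015],
  [-0.35, -0.47, -0.015],
], turn=[0, 0, 0, 0, 0, 0, 0, 0, 0, 0, 0, 0, 0, 0])

```text
t: 13.05
eef_pos: [0.4995, -0.1809, 0.1119]
tool_rot: [-0.077, 0.997, 0.002, 0.005]
contact_force: [1.9, 4.6, 9.5]
finger_gap: 0.0215
```

Emit:
carry_out([
  [-0.01, -0.05, -0.005],
  [-0.015, -0.1, -0.01],
  [-0.013, -0.15, -0.012],
  [-0.01, -0.2, -0.012],
  [0.005, -0.25, -0.012],
  [0.02, -0.3, -0.012],
  [0.035, -0.345, -0.012],
  [0.06, -0.39, -0.012],
  [0.085, -0.435, -0.012],
  [0.115, -0.475, -0.012],
  [0.15, -0.51, -0.012],
  [0.18, -0.54, -0.012],
  [0.21, -0.565, -0.012],
  [0.21, -0.565, -0.012],
  [0.21, -0.565, -0.012],
], turn=[0, 0, 0, 0, 0, 0, 0, 0, 0, 0, 0, 0, 0, 0, 0])

```text
t: 14.55
eef_pos: [0.5094, -0.2089, 0.1107]
tool_rot: [-0.076, 0.997, 0.002, 0.005]
contact_force: [0.1, 0.2, -1.5]
finger_gap: 0.0217
```

Emit:
carry_out([
  [0.005, 0.005, -0.02],
  [0.005, 0.005, -0.04],
  [0.005, 0.005, -0.06],
  [0.005, 0.005, -0.07],
  [0.005, 0.005, -0.07],
], turn=[0, 0, 0, 0, 0])

```text
t: 15.05
eef_pos: [0.5096, -0.2087, 0.1071]
tool_rot: [-0.076, 0.997, 0.002, 0.004]
contact_force: [-0.6, -0.8, -1.7]
finger_gap: 0.0218
```

Emit:
carry_out([
  [0, 0, -0.02],
  [0, 0, -0.04],
  [0, 0, -0.06],
  [0, 0, -0.08],
  [0, 0, -0.08],
], turn=[0, 0, 0, 0, 0])

```text
t: 15.55
eef_pos: [0.5095, -0.2087, 0.103]
tool_rot: [-0.076, 0.997, 0.002, 0.004]
contact_force: [0.0, -0.2, -1.1]
finger_gap: 0.0216
```

Emit:
carry_out([
  [0, 0, -0.04],
  [0, 0, -0.08],
  [0, 0, -0.12],
  [0, 0, -0.16],
  [0, 0, -0.2],
  [0, 0, -0.24],
  [0, 0, -0.27],
  [0, 0, -0.29],
  [0, 0, -0.29],
], turn=[0, 0, 0, 0, 0, 0, 0, 0, 0])

```text
t: 16.45
eef_pos: [0.5093, -0.2088, 0.0882]
tool_rot: [-0.076, 0.997, 0.002, 0.004]
contact_force: [-1.3, -1.3, -2.5]
finger_gap: 0.0218
```

Now seat it on the floor, gently.

Emit:
carry_out([
  [0, 0, -0.015],
  [0, 0, -0.03],
  [0, 0, -0.04],
  [0, 0, -0.045],
  [0, 0, -0.045],
], turn=[0, 0, 0, 0, 0])

```text
t: 16.95
eef_pos: [0.5096, -0.209, 0.0869]
tool_rot: [-0.076, 0.997, 0.002, 0.005]
contact_force: [-4.1, 0.6, 8.9]
finger_gap: 0.0219
```

Emit:
carry_out([
  [0, 0, 0],
  [0, 0, 0],
  [0, 0, 0],
  [0, 0, 0],
], turn=[0, 0, 0, 0], grip=45)

```text
t: 17.35
eef_pos: [0.5097, -0.2088, 0.0868]
tool_rot: [-0.076, 0.997, 0.002, 0.005]
contact_force: [-0.8, 0.2, 0.4]
finger_gap: 0.0424
```

Emit:
carry_out([
  [0, 0, 0.1],
  [0, 0, 0.4],
  [0, 0, 0.8],
  [0, 0, 1.4],
  [0, 0, 2],
  [-0.2, 0.5, 2.4],
  [-0.4, 1.2, 2.4],
  [-0.4, 2.0, 2.4],
  [-0.4, 2.8, 2.4],
  [-0.4, 3.2, 2.4],
  [-0.4, 3.2, 2.4],
  [-0.4, 3.2, 2.4],
], turn=[0, 0, 0, 0, 0, 0, 0, 0, 0, 0, 0, 0])

```text
t: 18.55
eef_pos: [0.49, -0.0492, 0.2078]
tool_rot: [-0.077, 0.997, 0.002, 0.005]
contact_force: [0.6, -0.7, 0.4]
finger_gap: 0.0451
```

```bash
python3 - <<'E'
from h import *
p=robot.snapshot('wrist');s=robot.snapshot('side')
print(find(s,'pin_grip'),find(p,'pin_grip'))
for q in ['red_bottle','tub','tape']: print(q,find(s,q,1))
a=cv2.resize(p['pixels'],(640,400))[:,:400];b=cv2.resize(s['pixels'][100:220,320:440],(400,400))
cv2.imwrite('pics/w6.png',np.hstack([a,b]))
E
```

```text
[(0.64, [0.6189, 0.3067, 0.0859]), (0.64, [0.5711, 0.2185, 0.0401]), (0.51, [0.5169, -0.2061, 0.0754])] [(0.64, [0.5113, -0.2013, 0.1036])]
red_bottle [(0.73, [0.7499, 0.0064, 0.0478])]
tub [(0.61, [0.7821, 0.1334, 0.0617])]
tape [(0.88, [0.7429, -0.1149, 0.046])]
```

View pics/w6.png

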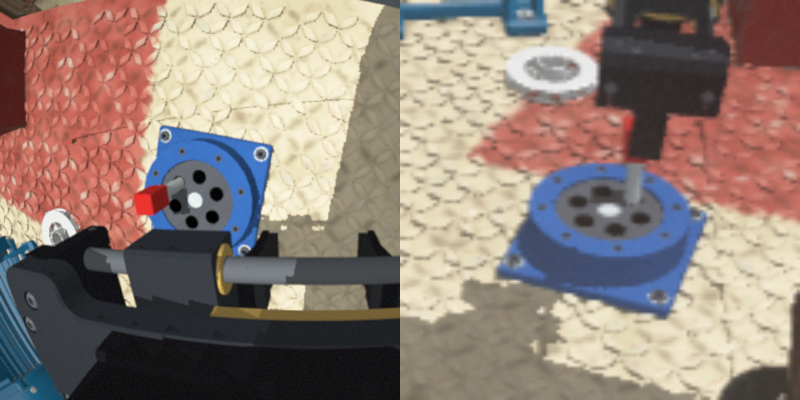

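```bash
python3 -c "
from h import *
print(robot.close_job())"
```

```text
the job is handed in; nothing more can be done
None
```

The red-headed pin is fully home and upright in the open hole, released, and the job is handed in at about 19 s of the 72 s allowed.

- **Search:** I lifted the pin out of the wooden block, touched its tip down on the plate and slid it round the circle. It passed over three plugged spots and dropped in at the fourth spot I tried, near x = 0.510, y = -0.209. The readings at the end of each slide showed an upward force of 9.5 N or less.
- **Seating:** It went in with almost no side force and stopped on the floor with the TCP at 0.0869 m, against about 0.087 m expected. The pressing force then was about 9 N, under the 30 N limit.
- **Last checks:** The final pictures show the pin upright in the hole with the gripper clear. In the side camera's readings the bottle, tub and tape measure are within about 2 mm of their starting positions. No picture shows the seating depth directly, so that rests on the TCP height and the contact force.
- **Disagreements:** The detector still offered false hits for the pin head: the orange look-alike, and one at the wooden block. Its side-camera height for the real pin came out low, because the arm partly hid the head. The tool had picked up a tilt of about 0.6° by the end, which caused no binding.

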